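Bring the drain key to the front of the parts carousel

TASK

Gently push the carousel round until the pocket holding the T-handled drain key is lined up with the nose at the front of the carousel's foot, and leave it standing still there. Do not touch, lift or tip any of the four things standing in the carousel, and leave everything else on the shelf where it is.

Things in the scene. Friction and masses are not known exactly. Their poses are not given: they have to be found in the camera images.
- stand: Fixed foot under the turning deck: grey disc, 230 mm across, 20 mm high. From it a tongue 34 mm wide, 12 mm high runs out under the deck's rim to a black diamond-shaped nose, 18 mm high, 165 to 215 mm from the axis. The nose marks the front, roughly (within 30 degrees) towards the robot. Origin on the turning axis at the work surface; its -x axis points to the nose, z up.
- carousel: White round deck, 320 mm across, top 35 mm above the work surface. Turns both ways (nearly two turns each way) about its vertical axis with light friction (0.08 N m) and stops when no longer pushed. Carries six posts on its rim, four pockets and, in the middle, a grey knob 32 mm across up to 95 mm height. Origin on the axis at the work surface; its frame turns with it, z up.
- post0 (a point): Centre of one of six equal round white posts on the deck's rim, meant for pushing with a finger: 18 mm diameter, from 35 to 80 mm above the work surface, centres 148 mm from the axis, at 30, 90, 150, 210, 270 and 330 degrees counter-clockwise from the carousel's x axis. This is the one at 30 degrees, 57 mm above the work surface.
- pocket0 (a point): Centre of the top of one of four equal square pockets on the deck, each holding one loose thing: 30 mm inside, 36 mm outside, from 35 to 80 mm above the work surface, centres 52 mm from the axis at 0, 90, 180 and 270 degrees from the carousel's x axis. This is the one at 0 degrees, not always the key's.
- key_foot (a point): A point on the centre line of the drain key, 20 mm above its lower end, so inside its pocket, about 52 mm from the carousel's axis and 55 mm above the work surface. Which of the four pockets holds the key varies.
- drain_key: The steel drain key, loose, standing upright in a pocket: a square socket foot of 26 mm, 35 mm high, a 12 mm round shank and a crossbar of 56 mm (11 mm thick) at the top, along its y axis: a T shape, 116 mm tall, so its top stands 151 mm above the work surface. Origin at the centre of its lower end, z up.
- float_arm: Green plastic float arm, loose, upright in a pocket: foot of 26 mm diameter, thin 10 mm rod, 42 mm diameter float on top, 150 mm tall (top 185 mm above the work surface). Origin at its lower end, z up.
- plunger_handle: Black plunger handle, loose, upright in a pocket: rubber tip of 26 mm diameter below, 19 mm stick, ball of 27 mm on top, 156 mm tall (top 191 mm above the work surface). Origin at its lower end, z up.
- rail_piece: Plain chrome shower rail piece, a tube of 25 mm diameter, 140 mm tall, loose, upright in a pocket (top 176 mm above the work surface). Origin at its lower end, z up.
- tape_roll: Roll of white tape lying flat to the right of the carousel, 70 mm diameter, 19 mm high; leave alone. Origin at the centre of its underside.
- wrench: Steel wrench, 180 mm long, lying to the right of the carousel; leave alone. Origin at the middle of its underside.
- cleaner: White bottle, 60 mm diameter, 150 mm tall, to the left of the carousel; leave alone. Origin at the centre of its underside.
- basin_plug: Black rubber basin plug, 48 mm diameter, 32 mm high, to the left of the carousel; leave alone. Origin at the centre of its underside.

How it is judged (in metres and radians):
At the end, for the whole second after the job is handed in: The foot of the drain key is within 9 mm sideways of the line from the carousel's axis to the nose, on the nose's side; the carousel is at rest; all four things still stand upright in their pockets; the four things on the shelf have moved less than 20 mm (y of key_foot in the frame of stand between -0.009 and 0.009 m and x of key_foot in the frame of stand below -0.035 m and angular speed of carousel below 0.06 rad/s and angle between each of drain_key, float_arm, plunger_handle, rail_piece's own z axis and vertical below 0.3 rad and z of each of drain_key, float_arm, plunger_handle, rail_piece in the frame of carousel below 0.045 m and distance of each of tape_roll, wrench, cleaner, basin_plug from where it was at the start of the episode below 0.02 m); the robot touches nothing.
It fails at once if one of the four things in the carousel is lifted or tipped out of its pocket (z of any of drain_key, float_arm, plunger_handle, rail_piece in the frame of carousel above 0.05 m or angle between any of drain_key, float_arm, plunger_handle, rail_piece's own z axis and vertical above 0.45 rad).
It fails at once if the robot touches one of the four things in the carousel (contact force between any of the fingers, the arm and drain_key above 1 N or contact force between any of the fingers, the arm and float_arm above 1 N or contact force between any of the fingers, the arm and plunger_handle above 1 N or contact force between any of the fingers, the arm and rail_piece above 1 N).
It fails at once if something on the shelf is moved more than 25 mm (distance of any of tape_roll, wrench, cleaner, basin_plug from where it was at the start of the episode above 0.025 m).
It fails at once if the carousel is spun fast (over 2 rad/s) (angular speed of carousel above 2 rad/s).
It also fails if it takes over 72 s, if anything falls off the work surface, if the arm or the gripper's body presses on something with over 40 N, if the wrist force passes 120 N, or if a joint passes its speed limit or range.

ROBOT

A 6-joint arm with a two-finger parallel gripper is mounted at the origin on the work surface. World frame = base frame: x ahead of the robot, y to its left, z up, the work surface at z = 0. Lengths are in mm, angles in rad, forces in N, time in s.
With the tool pointing down it reaches from about 300 to 1000 mm from the base axis. Payload 5.1 kg.
Tool frame: the origin (TCP) lies at the very end of the fingers, on their centre line; the grasp point (between the pads) lies 19 mm behind it; x points along the fingers, z is the direction in which the jaws open and shut, and the axes are right-handed (so a half turn about x gives the same grasp; the last joint's range is limited). The gripper opens to 95 mm and grips with 3 to 60 N. Pads are 20 mm wide; open, the fingers measure 119 mm over their backs; the gripper's body (75 mm by 180 mm) begins 59 mm behind the grasp point.
Start: joints at [1.038, 0.124, 1.65, -0, 1.367, -0.083], TCP at [282.629, 585.325, 214.656] pointing down, gripper open.
Joint ranges: [-2.61, 2.61], [-1.02, 2.33], [0.03, 2.71], [-1.35, 4.49], [0.32, 2.68], [-2.91, 2.91]. Speed limits (rad/s): [2.57, 2.57, 3.14, 3.14, 3.14, 3.14].

INTERFACE

Orientations are given as [roll, pitch, yaw] about the fixed x, y, z axes, in that order (R = Rz(yaw) Ry(pitch) Rx(roll)).
In Python, from cell import robot gives the robot as it stands.
- The arm moves only by the tool arm_command, never from a script. Its argument "commands" is a list of rows, each an object with "rot": the turn, a rotation vector about the tool's x, y, z in degrees, a list of three; "dp": the shift along the tool's x, y, z in m, a list of three; "claw": the opening, from -1 (shut) to 1 (fully open), so that 0 is half open. A call has exactly 10 rows; each row is the pose to reach, as a shift and turn from the pose measured when the call began, along the tool's axes at that moment; what a row does not reach only later rows make up. A row lasts 1/12 s, in which the tool goes at most 41.7 mm and 7.16 degrees, less where a joint would pass 70% of its speed; a pose out of reach is approached as far as the arm can. A call with a gripper value outside its range is refused whole. The fingers move at their own pace and stop on an object; "newtons" is the grip in N (left out, the last holds). Time passes only in rows, so rows that repeat a pose let the fingers close, or fill a call up. It gives the time, the measured TCP pose, the force and the opening at its end, in the units of the state.
- robot.read_state(): the state, without advancing time (a new reading comes with each control period).
- robot.get_image(name): name is "scene" or "top" or "wrist"; returns the picture (420x560x3 uint8, red, green, blue); there is no depth.
- robot.calibration(name): a dict with "vfov" (degrees; the focal length in pixels is half the picture's height over the tangent of half this angle, whatever the lens; pixels are square), "cx", "cy" (the principal point, pixels), "camera_from_world" (4x4, takes a point from world to camera coordinates). Camera axes: x right, y up, looking along -z (the intrinsics and any distortion apply to the point x, -y, -z); pixel columns grow to the right and rows downward; lengths in mm; the calibration is good to about 2 mm. A picture is of the moment at which its call begins: read the wrist's pose just before it. calibration takes no time and is no camera call; for the wrist camera it gives the pose at the moment of the call.
- robot.finish_job(): hands the job in, once; it reports no verdict.
The state is a dict: "clock": time; "joints": joint angles; "qd": joint speeds; "tau": joint torques, N m; "eef_pos": TCP position; "tool_rot": TCP orientation; "contact_force": force on the tool from outside, world axes, zero at the start; "wrist_torque": the same for the moment, N m; "finger_gap": finger opening in mm.
Only numpy, scipy, OpenCV 4.12 (cv2) and the standard library are available. Lean on these libraries where they do the work, as an engineer would, in place of code of your own. Each camera call takes 0.05 s, during which the arm holds its last target. There are 200 camera calls.

## Working session

There is one attempt and no reset: what is moved stays moved. The work goes in short steps, Python scripts to look and compute and a tool call to move; the robot and the scene stay as the last step left them, time stands still between calls to the robot, and variables do not carry over. Pictures are saved under pics/ and viewed, about 8 in all and at most 12, crops included, and the job is handed in when it is done.

Besides the shell and the picture viewer there is one more tool, called after ">>>" as name([rows], argument=value, ...), one row to a line, values as JSON. arm_command: Moves the arm, as the interface text tells. Its arguments: {"type":"object","properties":{"commands":{"type":"array"},"newtons":{"type":"number"}},"required":["commands"]}

```bash
mkdir -p pics; ls; python3 - <<'E'
from cell import robot
import cv2
for n in ("top","scene"):
    im=robot.get_image(n); cv2.imwrite(f"pics/{n}0.png",im[:,:,::-1])
    c=robot.calibration(n); print(n,c)
print(robot.read_state())
E
```

```text
pics
top {'vfov': 56.52518517846874, 'cx': 277.3961867515985, 'cy': 209.7204364496565, 'camera_from_world': array([[ 2.64107779e-02, -9.99639429e-01, -4.84581765e-03,
        -1.49532127e+01],
       [ 9.93324463e-01,  2.56988025e-02,  1.12454807e-01,
        -5.57560452e+02],
       [-1.12289727e-01, -7.78348814e-03,  9.93645024e-01,
        -8.67468881e+02],
       [ 0.00000000e+00,  0.00000000e+00,  0.00000000e+00,
         1.00000000e+00]])}
scene {'vfov': 50.70476783929362, 'cx': 274.8272433213868, 'cy': 216.87743444656851, 'camera_from_world': array([[ 3.68494528e-01,  9.29501800e-01, -1.54332724e-02,
        -2.14738472e+02],
       [-6.04873486e-01,  2.52338476e-01,  7.55283628e-01,
         2.73215284e+02],
       [ 7.05931901e-01, -2.68982707e-01,  6.55216342e-01,
        -1.54146759e+03],
       [ 0.00000000e+00,  0.00000000e+00,  0.00000000e+00,
         1.00000000e+00]])}
{'clock': 0.1, 'joints': array([ 1.03837797e+00,  1.24431887e-01,  1.65150758e+00, -4.44665403e-05,
        1.36750144e+00, -8.26007491e-02]), 'qd': array([-0.00107927, -0.00066065, -0.00345776, -0.00111184,  0.00179855,
        0.00033227]), 'tau': array([ 1.38110627e-04, -4.18882728e+01, -3.61095786e+01,  7.76336133e-02,
        4.61338344e-02, -7.34445302e-05]), 'eef_pos': array([282.3684677, 584.8307295, 213.5327965]), 'tool_rot': array([ 3.08254177,  1.56894756, -2.0796558 ]), 'contact_force': array([ 0.77165884, -0.29938663, -0.21692937]), 'wrist_torque': array([-0.00400467, -0.00190891, -0.00245302]), 'finger_gap': 95.3381196497559}
```

View pics/top0.png

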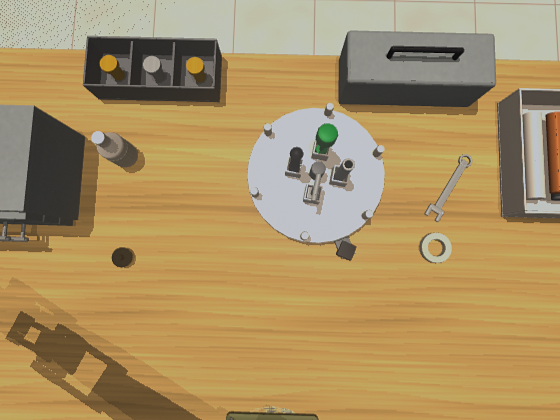

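View pics/scene0.png

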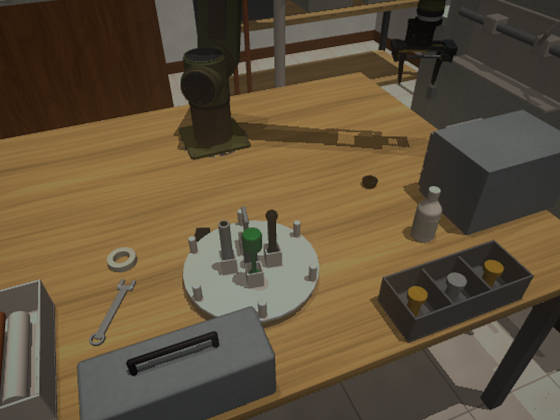

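The top view shows the deck centred near (316,175) and the nose at (346,250). The key's T is over the pocket near (313,195), the float at (326,135), the plunger at (295,160) and the rail at (343,172). The posts are at about (330,108), (378,151), (367,214), (305,236), (254,191) and (267,129).

```bash
cat > h.py <<'E'
from cell import robot
import cv2, numpy as np
def K(c): 
    f=210/np.tan(np.radians(c["vfov"]/2)); return f
def ray(c,uv,z):
    uv=np.atleast_2d(uv).astype(float);f=K(c);T=np.array(c["camera_from_world"]);R=T[:3,:3];o=-R.T@T[:3,3]
    d=np.c_[(uv[:,0]-c["cx"])/f,-(uv[:,1]-c["cy"])/f,-np.ones(len(uv))]@R
    return o+d*((z-o[2])/d[:,2])[:,None]
def proj(c,p):
    f=K(c);T=np.array(c["camera_from_world"]);q=np.atleast_2d(p)@T[:3,:3].T+T[:3,3]
    return np.c_[c["cx"]+f*q[:,0]/-q[:,2],c["cy"]-f*q[:,1]/-q[:,2]]
E
python3 - <<'E'
from h import *
c=robot.calibration("top"); im=cv2.imread("pics/top0.png")
hsv=cv2.cvtColor(im,cv2.COLOR_BGR2HSV)
print(hsv[200,280],hsv[250,346])
m=((hsv[:,:,1]<60)&(hsv[:,:,2]>120)).astype(np.uint8); m[:,:230]=0;m[:,400:]=0;m[:100]=0;m[260:]=0
m=cv2.morphologyEx(m,cv2.MORPH_OPEN,np.ones((7,7)))
cs,_=cv2.findContours(m,0,1); k=max(cs,key=cv2.contourArea)
P=ray(c,cv2.convexHull(k)[:,0]+0.0,35)[:,:2]
cen,r=cv2.minEnclosingCircle(P.astype(np.float32)); 
A=np.c_[2*P,np.ones(len(P))];s=np.linalg.lstsq(A,(P**2).sum(1),rcond=None)[0]
print("circ",cen,r,"lsq",s[:2],np.sqrt(s[2]+s[:2]@s[:2]))
n=(hsv[:,:,2]<75).astype(np.uint8); n[:235]=0;n[265:]=0;n[:,:330]=0;n[:,362:]=0
M=cv2.moments(n,True);u=(M["m10"]/M["m00"],M["m01"]/M["m00"]);N=ray(c,u,16)[0]
C=s[:2];d=N[:2]-C;print("nose",u,M["m00"],N,np.hypot(*d),np.degrees(np.arctan2(d[1],d[0])))
for q in [(330,107),(379,149),(368,213),(304.5,236),(253,191),(267,128)]:
    d=ray(c,q,80)[0][:2]-C;print("post",np.hypot(*d),np.degrees(np.arctan2(d[1],d[0])))
cr=im[95:265,230:400];cv2.imwrite("pics/crop1.png",cv2.resize(cr,(595,595),interpolation=cv2.INTER_CUBIC))
E
```

```text
[111  13 201] [12 47 81]
circ (642.9417114257812, -86.80535125732422) 159.4083251953125 lsq [643.3316593  -86.21035228] 158.57249269709968
nose (344.4222222222222, 250.3111111111111) 45.0 [ 469.10886055 -157.64493771   16.        ] 188.29892086665254 -157.705459238657
post 145.97946308194275 -10.372655855234141
post 144.53808718847193 -69.81195998180114
post 145.21501950691217 -129.89453542479592
post 148.8159809162093 170.15145179703876
post 149.00040254726696 110.10814119676684
post 145.8206809212174 51.086787544993854
```

View pics/crop1.png

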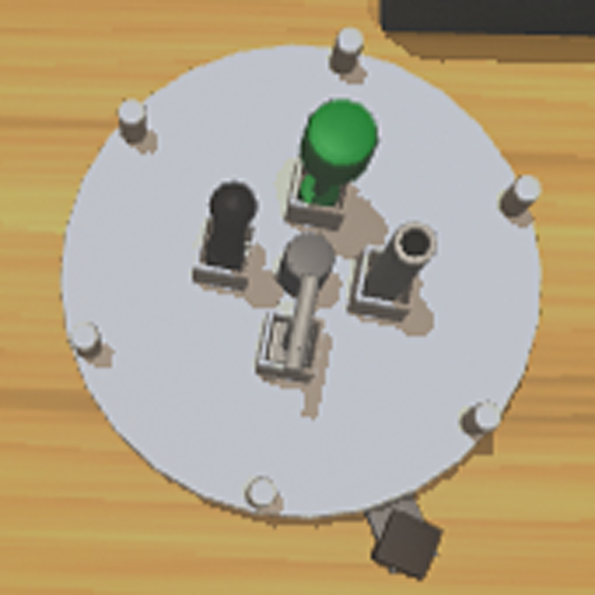

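Posts sit at -10+60k degrees and the nose at about -158. The key's pocket appears to be at about 170, in line with the near post, so it needs about +32 deg (CCW). I'll confirm that and get the tool axes for the move.

```bash
cat >> h.py <<'E'
from scipy.spatial.transform import Rotation as Rn
C=np.array([643.3,-86.3])
def goal(r,ang,z,tang=None):
    """shift in tool axes (m) and rotvec (deg) to put TCP at polar r,ang about C, x down, jaw axis along tangent"""
    s=robot.read_state();R=Rn.from_euler("xyz",s["tool_rot"]);a=np.radians(ang)
    p=np.array([C[0]+r*np.cos(a),C[1]+r*np.sin(a),z])
    best=None
    for sg in (1,-1):
        x=np.array([0,0,-1.]);zz=sg*np.array([-np.sin(a),np.cos(a),0]);y=np.cross(zz,x)
        v=(R.inv()*Rn.from_matrix(np.c_[x,y,zz])).as_rotvec(degrees=True)
        if best is None or np.linalg.norm(v)<np.linalg.norm(best): best=v
    return R.inv().apply(p-s["eef_pos"])/1000,best,p
E
python3 - <<'E'
from h import *
np.set_printoptions(precision=3,suppress=True)
c=robot.calibration("top")
d0=lambda q,z:(lambda d:(np.hypot(*d),np.degrees(np.arctan2(d[1],d[0]))))(ray(c,q,z)[0][:2]-C)
for n,q in dict(key=(288,347),plunger=(222,272),float=(316,205),rail=(381,285)).items():
    print(n,d0((230+q[0]/3.5,95+q[1]/3.5),70))
print("nose",d0((345.7,250.1),18),"knob",d0((230+309/3.5,95+255/3.5),95))
s=robot.read_state();print(Rn.from_euler("xyz",s["tool_rot"]).as_matrix())
print(goal(148,148,210)); print(s["joints"])
E
```

```text
key (np.float64(54.08753436984819), np.float64(169.95805551418633))
plunger (np.float64(52.50856353218522), np.float64(96.71085987631463))
float (np.float64(39.555788996785544), np.float64(-10.117133879055867))
rail (np.float64(50.34296347395459), np.float64(-103.75003432473036))
nose (np.float64(188.74781009140767), np.float64(-156.93233176874116)) knob (np.float64(0.8467932556701075), np.float64(-41.37455570901124))
[[-0.001 -0.901  0.435]
 [-0.002  0.435  0.901]
 [-1.     0.    -0.002]]
(array([ 0.004, -0.47 , -0.431]), array([ 6.228, -0.106, -0.   ]), array([517.789,  -7.872, 210.   ]))
[ 1.038  0.124  1.652 -0.     1.368 -0.083]
```

Confirmed: the key is at 170° and the nose at 203°, so the carousel turns +33°. I'll shut the gripper and fly to a point beside the near post.

>>> arm_command([
  {"rot": [0, 0, 0], "dp": [0, -0.028, -0.026], "claw": -1},
  {"rot": [0, 0, 0], "dp": [0, -0.056, -0.052], "claw": -1},
  {"rot": [0, 0, 0], "dp": [0, -0.084, -0.078], "claw": -1},
  {"rot": [0, 0, 0], "dp": [0, -0.112, -0.104], "claw": -1},
  {"rot": [0, 0, 0], "dp": [0, -0.14, -0.13], "claw": -1},
  {"rot": [1, 0, 0], "dp": [0, -0.168, -0.155], "claw": -1},
  {"rot": [2, 0, 0], "dp": [0, -0.196, -0.18], "claw": -1},
  {"rot": [3, 0, 0], "dp": [0, -0.224, -0.206], "claw": -1},
  {"rot": [4, 0, 0], "dp": [0, -0.252, -0.231], "claw": -1},
  {"rot": [5, 0, 0], "dp": [0, -0.28, -0.257], "claw": -1},
], newtons=20)

```text
clock: 0.93
eef_pos: [422.8, 229.9, 213.6]
tool_rot: [3.068, 1.569, -2.182]
contact_force: [1.8, 0.1, 0.2]
finger_gap: 33.8
```

```bash
python3 -c "
from h import *
print(goal(148,148,210),robot.read_state()['finger_gap'])"
```

```text
(array([ 0.00385478, -0.20336851, -0.15557834]), array([ 1.20325966, -0.11792461, -0.00745839]), array([517.78888177,  -7.87194889, 210.        ])) 33.82039185657737
```

>>> arm_command([
  {"rot": [0, 0, 0], "dp": [0, -0.028, -0.022], "claw": -1},
  {"rot": [0, 0, 0], "dp": [0, -0.056, -0.043], "claw": -1},
  {"rot": [0, 0, 0], "dp": [0, -0.084, -0.064], "claw": -1},
  {"rot": [0, 0, 0], "dp": [0, -0.112, -0.086], "claw": -1},
  {"rot": [1.2, 0, 0], "dp": [0, -0.14, -0.107], "claw": -1},
  {"rot": [1.2, 0, 0], "dp": [0, -0.168, -0.128], "claw": -1},
  {"rot": [1.2, 0, 0], "dp": [0, -0.19, -0.146], "claw": -1},
  {"rot": [1.2, 0, 0], "dp": [0, -0.203, -0.156], "claw": -1},
  {"rot": [1.2, 0, 0], "dp": [0.004, -0.203, -0.156], "claw": -1},
  {"rot": [1.2, 0, 0], "dp": [0.004, -0.203, -0.156], "claw": -1},
])

```text
clock: 1.77
eef_pos: [516.6, -8.5, 208.5]
tool_rot: [2.405, 1.567, -2.868]
contact_force: [-0.4, 0.7, -0.2]
finger_gap: 0.2
```

```bash
python3 - <<'E'
from h import *
c=robot.calibration("wrist"); im=robot.get_image("wrist"); cv2.imwrite("pics/w1.png",im[:,:,::-1])
print(goal(148,148,60),robot.read_state()['finger_gap'])
E
```

```text
(array([ 0.14874883, -0.00151899,  0.00096831]), array([-0.03098375, -0.14814992, -0.13368023]), array([517.78888177,  -7.87194889,  60.        ])) 0.3909619507571723
```

View pics/w1.png

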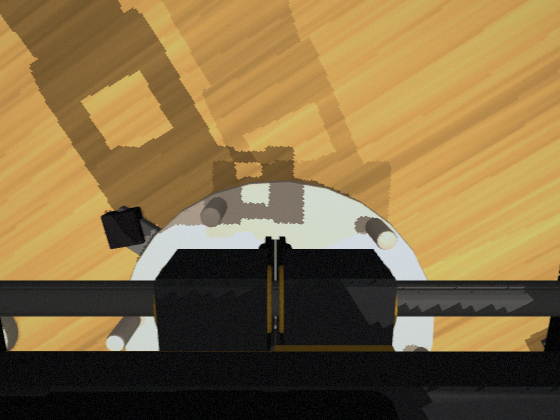

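The wrist view shows the finger tips near (275,245), between the near post at (212,210) and the 110° post at (380,240). The nose is at (123,228). The gap is clear, so I'll descend.

>>> arm_command([
  {"rot": [0, 0, 0], "dp": [0.02, 0, 0], "claw": -1},
  {"rot": [0, 0, 0], "dp": [0.04, 0, 0], "claw": -1},
  {"rot": [0, 0, 0], "dp": [0.06, 0, 0], "claw": -1},
  {"rot": [0, 0, 0], "dp": [0.08, 0, 0], "claw": -1},
  {"rot": [0, 0, 0], "dp": [0.1, 0, 0], "claw": -1},
  {"rot": [0, 0, 0], "dp": [0.115, -0.001, 0.001], "claw": -1},
  {"rot": [0, 0, 0], "dp": [0.13, -0.001, 0.001], "claw": -1},
  {"rot": [0, 0, 0], "dp": [0.14, -0.001, 0.001], "claw": -1},
  {"rot": [0, 0, 0], "dp": [0.148, -0.001, 0.001], "claw": -1},
  {"rot": [0, 0, 0], "dp": [0.148, -0.001, 0.001], "claw": -1},
])

```text
clock: 2.65
eef_pos: [515.9, -6.6, 59.0]
tool_rot: [2.201, 1.564, -3.069]
contact_force: [0.8, 1.2, -0.0]
finger_gap: 0.7
```

```bash
python3 - <<'E'
from h import *
np.set_printoptions(precision=4,suppress=True)
print(robot.read_state()['eef_pos'])
for a in (153,158,163,168,173,178,183,188,195): print(a,*goal(148,a,58)[:2])
E
```

```text
[515.9012  -6.6362  58.9794]
153 [ 0.001  -0.0028 -0.0129] [-4.9625 -0.2075 -0.312 ]
158 [ 0.0011 -0.0045 -0.0257] [-9.9625 -0.1939 -0.321 ]
163 [ 0.0011 -0.0073 -0.0384] [-14.9625  -0.18    -0.3297]
168 [ 0.0011 -0.0112 -0.0507] [-19.9624  -0.1658  -0.338 ]
173 [ 0.0011 -0.0161 -0.0626] [-24.9624  -0.1514  -0.3459]
178 [ 0.0011 -0.022  -0.0741] [-29.9624  -0.1366  -0.3534]
183 [ 0.0012 -0.029  -0.085 ] [-34.9624  -0.1216  -0.3605]
188 [ 0.0012 -0.0368 -0.0952] [-39.9624  -0.1062  -0.3672]
195 [ 0.0011 -0.0493 -0.1083] [-46.9623  -0.0843  -0.3759]
```

>>> arm_command([
  {"rot": [-2.5, 0, 0], "dp": [0.0, -0.0015, -0.0065], "claw": -1},
  {"rot": [-5, 0, 0], "dp": [0.0, -0.003, -0.013], "claw": -1},
  {"rot": [-7.5, 0, 0], "dp": [0, -0.0035, -0.019], "claw": -1},
  {"rot": [-10, 0, 0], "dp": [0, -0.0045, -0.0257], "claw": -1},
  {"rot": [-12, 0, 0], "dp": [0, -0.0055, -0.031], "claw": -1},
  {"rot": [-14, 0, 0], "dp": [0, -0.0068, -0.036], "claw": -1},
  {"rot": [-16, 0, 0], "dp": [0, -0.0081, -0.041], "claw": -1},
  {"rot": [-18, 0, 0], "dp": [0, -0.0096, -0.0458], "claw": -1},
  {"rot": [-20, 0, 0], "dp": [0, -0.0112, -0.0507], "claw": -1},
  {"rot": [-22, 0, 0], "dp": [0, -0.0131, -0.0555], "claw": -1},
])

```text
clock: 3.48
eef_pos: [498.4, -60.6, 60.4]
tool_rot: [1.854, 1.566, -3.031]
contact_force: [-0.2, 1.2, 0.2]
finger_gap: 0.7
```

```bash
python3 - <<'E'
from h import *
np.set_printoptions(precision=4,suppress=True)
s=robot.read_state();d=s['eef_pos'][:2]-C;print(s['eef_pos'],np.hypot(*d),np.degrees(np.arctan2(d[1],d[0])))
for a in (172,175,178,181,184,187,190,195): print(a,*goal(148,a,58)[:2])
im=robot.get_image("top"); cv2.imwrite("pics/t2.png",cv2.resize(im[80:280,200:420,::-1],None,fx=2.7,fy=2.7,interpolation=2))
E
```

```text
[498.3836 -60.6073  60.3975] 147.17632976249757 169.94632066676218
172 [ 0.0024  0.0007 -0.0053] [-1.8466 -0.067  -0.2452]
175 [ 0.0024  0.0003 -0.013 ] [-4.8466 -0.0605 -0.2469]
178 [ 0.0024 -0.0006 -0.0207] [-7.8466 -0.0541 -0.2486]
181 [ 0.0024 -0.0018 -0.0284] [-10.8466  -0.0476  -0.2501]
184 [ 0.0024 -0.0035 -0.0359] [-13.8466  -0.0411  -0.2515]
187 [ 0.0024 -0.0055 -0.0434] [-16.8466  -0.0345  -0.2527]
190 [ 0.0024 -0.008  -0.0508] [-19.8466  -0.0279  -0.2539]
195 [ 0.0024 -0.0129 -0.0627] [-24.8466  -0.0169  -0.2556]
```

View pics/t2.png

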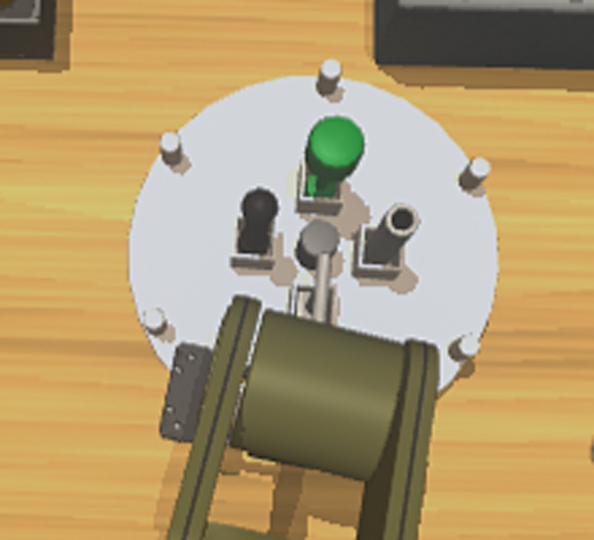

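The top view shows the deck turned about 8° CCW by the finger: the far post moved from (330,107) to (322,108). The things are still upright, and the wrist hangs outside the key. I'll keep pushing.

>>> arm_command([
  {"rot": [-1.8, 0, 0], "dp": [0.001, 0, -0.0053], "claw": -1},
  {"rot": [-3.3, 0, 0], "dp": [0.001, 0, -0.009], "claw": -1},
  {"rot": [-4.8, 0, 0], "dp": [0.001, 0, -0.013], "claw": -1},
  {"rot": [-6.3, 0, 0], "dp": [0.001, 0, -0.017], "claw": -1},
  {"rot": [-7.8, 0, 0], "dp": [0.001, -0.0006, -0.0207], "claw": -1},
  {"rot": [-9.3, 0, 0], "dp": [0.001, -0.0012, -0.0245], "claw": -1},
  {"rot": [-10.8, 0, 0], "dp": [0.001, -0.0018, -0.0284], "claw": -1},
  {"rot": [-12.3, 0, 0], "dp": [0.001, -0.0026, -0.0322], "claw": -1},
  {"rot": [-13.8, 0, 0], "dp": [0.001, -0.0035, -0.036], "claw": -1},
  {"rot": [-13.8, 0, 0], "dp": [0.001, -0.0035, -0.036], "claw": -1},
])

```text
clock: 4.37
eef_pos: [496.4, -97.7, 60.5]
tool_rot: [2.087, 1.567, -2.556]
contact_force: [-0.5, 0.1, -0.6]
finger_gap: 0.2
```

```bash
python3 - <<'E'
from h import *
np.set_printoptions(precision=4,suppress=True)
s=robot.read_state();d=s['eef_pos'][:2]-C;print(s['eef_pos'],np.hypot(*d),np.degrees(np.arctan2(d[1],d[0])))
for a in (186,188,190,192,194): print(a,*goal(148,a,58)[:2])
im=robot.get_image("top"); cv2.imwrite("pics/t3.png",cv2.resize(im[80:280,200:420,::-1],None,fx=2.7,fy=2.7,interpolation=2))
E
```

```text
[496.3999 -97.7388  60.5238] 147.3447736662674 -175.5474737285562
186 [ 0.0025  0.0006 -0.004 ] [-2.0287 -0.0928 -0.1703]
188 [ 0.0025  0.0003 -0.0092] [-4.0287 -0.0898 -0.172 ]
190 [ 0.0025 -0.0002 -0.0143] [-6.0287 -0.0868 -0.1735]
192 [ 0.0026 -0.0008 -0.0194] [-8.0287 -0.0838 -0.1751]
194 [ 0.0026 -0.0016 -0.0245] [-10.0287  -0.0808  -0.1766]
```

View pics/t3.png

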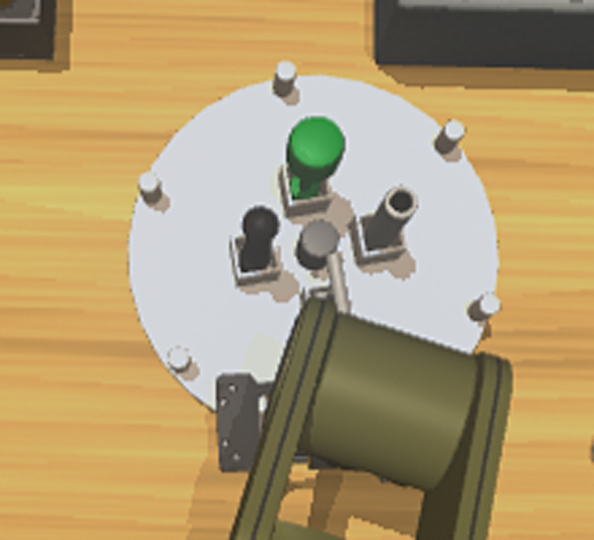

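The posts are at about (286,70), (455,130), (489,300), (149,181) and (177,357) in the crop. I'll convert those to the deck's angle.

```bash
python3 - <<'E'
from h import *
c=robot.calibration("top")
for q in [(286,69),(456,130),(489,300),(149,181),(177,357)]:
    d=ray(c,(200+q[0]/2.7,80+q[1]/2.7),80)[0][:2]-C;a=np.degrees(np.arctan2(d[1],d[0]));print(np.hypot(*d),a,(a+40)%60-30)
E
```

```text
148.288782732569 10.800107453521692 20.80010745352169
149.0426922277548 -49.43887855855893 20.561121441441067
146.7457068607528 -107.55586114417459 22.444138855825415
146.38010165378446 71.0670654839698 21.0670654839698
147.6292234247401 131.16260951482704 21.16260951482704
```

Turned 21.2° of 33°, so about 11.5° remains. I'll push slowly to a finger angle of about 196°.

>>> arm_command([
  {"rot": [-2, 0, 0], "dp": [0.001, 0.0, -0.004], "claw": -1},
  {"rot": [-3, 0, 0], "dp": [0.001, 0, -0.0066], "claw": -1},
  {"rot": [-4, 0, 0], "dp": [0.001, 0, -0.0092], "claw": -1},
  {"rot": [-5.5, 0, 0], "dp": [0.001, 0, -0.013], "claw": -1},
  {"rot": [-7, 0, 0], "dp": [0.001, -0.0004, -0.017], "claw": -1},
  {"rot": [-8.5, 0, 0], "dp": [0.001, -0.001, -0.0207], "claw": -1},
  {"rot": [-10, 0, 0], "dp": [0.001, -0.0016, -0.0245], "claw": -1},
  {"rot": [-11, 0, 0], "dp": [0.001, -0.002, -0.027], "claw": -1},
  {"rot": [-12, 0, 0], "dp": [0.001, -0.0025, -0.0295], "claw": -1},
  {"rot": [-12, 0, 0], "dp": [0.001, -0.0025, -0.0295], "claw": -1},
])

```text
clock: 5.25
eef_pos: [500.9, -127.1, 59.5]
tool_rot: [1.88, 1.567, -2.555]
contact_force: [-1.2, -0.9, -0.1]
finger_gap: 0.5
```

```bash
python3 - <<'E'
from h import *
np.set_printoptions(precision=4,suppress=True)
s=robot.read_state();d=s['eef_pos'][:2]-C;print(s['eef_pos'],np.hypot(*d),np.degrees(np.arctan2(d[1],d[0])),s['contact_force'])
for a in (186,190): print(a,*goal(150,a,58)[:2])
E
```

```text
[ 500.9282 -127.1441   59.4881] 148.11470786013933 -163.99269837952406 [-1.1961 -0.8596 -0.0501]
186 [ 0.0015 -0.0004  0.0261] [ 9.9321 -0.0782 -0.1874]
190 [0.0015 0.0011 0.0157] [ 5.9321 -0.0716 -0.1898]
```

>>> arm_command([
  {"rot": [2, 0, 0], "dp": [0, 0, 0.006], "claw": -1},
  {"rot": [4, 0, 0], "dp": [0, 0, 0.013], "claw": -1},
  {"rot": [6, 0, 0], "dp": [0, 0, 0.019], "claw": -1},
  {"rot": [8, 0, 0], "dp": [0, 0, 0.024], "claw": -1},
  {"rot": [8, 0, 0], "dp": [-0.015, 0, 0.024], "claw": -1},
  {"rot": [8, 0, 0], "dp": [-0.04, 0, 0.024], "claw": -1},
  {"rot": [8, 0, 0], "dp": [-0.07, 0, 0.024], "claw": -1},
  {"rot": [8, 0, 0], "dp": [-0.1, 0, 0.024], "claw": -1},
  {"rot": [8, 0, 0], "dp": [-0.13, 0, 0.024], "claw": -1},
  {"rot": [8, 0, 0], "dp": [-0.15, 0, 0.024], "claw": -1},
])

```text
clock: 6.08
eef_pos: [495.6, -104.0, 212.9]
tool_rot: [-3.094, 1.567, -1.385]
contact_force: [0.5, 0.2, 0.7]
finger_gap: 0.6
```

>>> arm_command([
  {"rot": [0, 0, 0], "dp": [0, 0, 0.03], "claw": -1},
  {"rot": [0, 0, 0], "dp": [0, 0, 0.06], "claw": -1},
  {"rot": [0, 0, 0], "dp": [0, 0, 0.09], "claw": -1},
  {"rot": [0, 0, 0], "dp": [0, 0, 0.12], "claw": -1},
  {"rot": [0, 0, 0], "dp": [0, 0, 0.15], "claw": -1},
  {"rot": [0, 0, 0], "dp": [0, 0, 0.18], "claw": -1},
  {"rot": [0, 0, 0], "dp": [0, 0, 0.21], "claw": -1},
  {"rot": [0, 0, 0], "dp": [0, 0, 0.24], "claw": -1},
  {"rot": [0, 0, 0], "dp": [0, 0, 0.25], "claw": -1},
  {"rot": [0, 0, 0], "dp": [0, 0, 0.25], "claw": -1},
])

```text
clock: 6.92
eef_pos: [460.7, 145.2, 211.9]
tool_rot: [3.118, 1.567, -1.453]
contact_force: [0.7, -0.5, 0.4]
finger_gap: 0.3
```

```bash
python3 - <<'E'
from h import *
im=robot.get_image("top"); cv2.imwrite("pics/t4.png",cv2.resize(im[80:280,200:420,::-1],None,fx=2.7,fy=2.7,interpolation=2))
cv2.imwrite("pics/s4.png",robot.get_image("scene")[:,:,::-1])
E
```

```text
(no output)
```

View pics/t4.png

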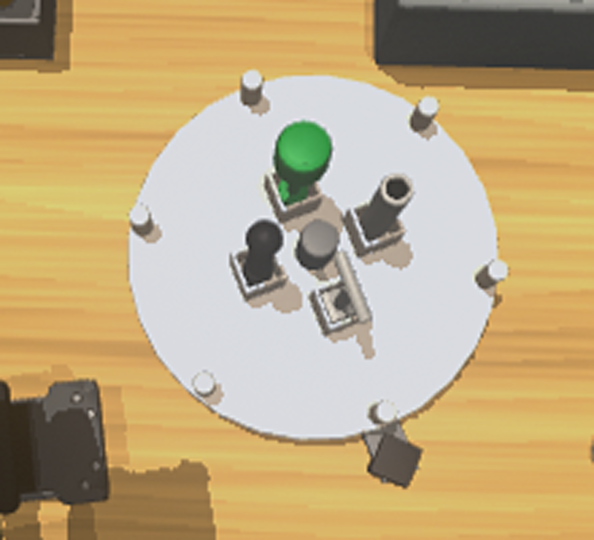

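View pics/s4.png

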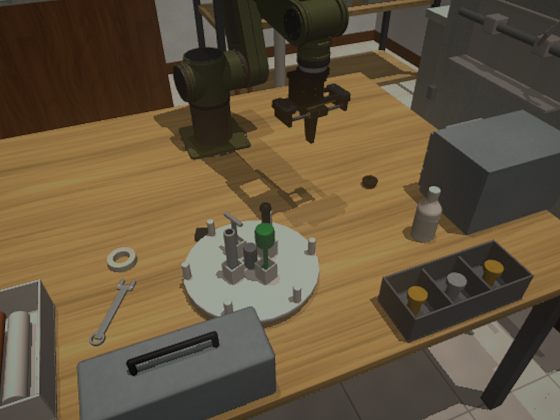

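The near post is at (384,410), with the nose at (395,458) just beyond it. All four things are upright and the arm is clear. One numeric check follows.

```bash
python3 - <<'E'
from h import *
c=robot.calibration("top")
for n,q,z in [("p",(252,78),80),("p",(428,104),80),("p",(497,268),80),("p",(141,212),80),("p",(204,380),80),("p",(383,408),80),("keypocket",(339,301),75),("nose",(396,457),18)]:
    d=ray(c,(200+q[0]/2.7,80+q[1]/2.7),z)[0][:2]-C;a=np.degrees(np.arctan2(d[1],d[0]));print(n,np.hypot(*d),a,(a+40)%60-30)
E
```

```text
p 148.14949862917825 22.145827345172815 -27.85417265482718
p 148.87574312261978 -37.24683706773592 -27.246837067735918
p 147.5625445164434 -96.92626922348094 -26.926269223480944
p 145.72543899131577 81.57857141488934 -28.42142858511066
p 145.49939138549186 142.33792451828916 -27.662075481710843
p 144.750624302336 -157.7038576517262 -27.703857651726196
keypocket 51.1259555560502 -157.91101624892534 -27.911016248925336
nose 187.8069847780943 -156.07295048659583 -26.07295048659583
```

The key is within about 1–2° of the nose line, roughly 1.5 mm against the 9 mm allowed. I'm handing in.

```bash
python3 -c "
from cell import robot
print(robot.finish_job())"
```

```text
the job is handed in; nothing more can be done
None
```

I pushed the carousel about 32° counter-clockwise with the shut fingers on the near post. Then I backed off, lifted clear and handed the job in at about 7 s on the clock; it gives no verdict.

- **Alignment:** in the last top view the key's pocket is at about -157.8° and the nose at -156 to -157°. That puts the key roughly 1–1.5 mm off the line, against 9 mm allowed. The nose readings from the two pictures differed by about 2° (-157.7° to -156.1°), which is still well inside the limit.
- **Things in the carousel:** all four stood upright in their pockets in the last top and scene views. No force above about 1.5 N was read between moves.
- **Shelf and arm:** the tape roll, wrench, cleaner and plug looked unmoved in the scene view, though I did not measure them. The arm was clear of everything.
- **Standing still:** I did not compare two late pictures to confirm the carousel was at rest. It was last pushed more than 1.5 s before the final look.

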